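Try the glued sleeve on the pin and press it with the one-hand ratchet clamp

ROBOT

A 7-joint arm with a two-finger parallel gripper is mounted at the origin on the work surface; the furniture and walls round the work are solid. World frame = base frame: x ahead of the robot, y to its left, z up, the work surface at z = 0. Lengths are in m, angles in degrees, forces in N, time in s.
With the tool pointing down it reaches from about 0.4 to 0.85 m from the base axis. Payload 6.9 kg.
Tool frame: the origin (TCP) lies between the finger pads; the fingertips stand robot.tip_extent ahead of it and the grasp point (between the pads) is the TCP (robot.tip_extent is the distance from the TCP to the fingertips, in m); y points along the fingers, z is the direction in which the jaws open and shut, and the axes are right-handed (so a half turn about y gives the same grasp; the last joint's range is limited). The gripper opens to 85 mm and grips with 20 to 120 N. Pads are 22 mm wide; open, the fingers measure 114 mm over their backs; the gripper's body (76 mm by 85 mm) begins 54 mm behind the grasp point. The pads swing forward as they close: fully open they stand 13 mm farther back than shut.
Start: joints at [-64.372, 29.078, -13.613, 85.955, 7.202, 65.827, -8.869], TCP at [0.21, 0.589, 0.25] pointing down, gripper open.
Joint ranges: [-176.47, 176.47], [-13.61, 117.27], [-81.72, 77.17], [0.22, 143.17], [-87.28, 267.28], [10, 112.55], [-165.47, 165.47]. Speed limits (degrees/s): [136.94, 136.94, 180, 180, 180, 180, 180].

INTERFACE

Orientations are given as a 3x3 rotation matrix whose columns are the frame's x, y, z axes.
In Python, from rig import status, imaging, robot gives the robot as it stands.
- The arm moves only by the tool carry_out, never from a script. Its argument "steps" is a list of rows, each a list of 3 entries, a list of its own where there are three numbers: the finger opening in m, from 0 to 0.0854, then the shift along the tool's x, y, z in m, then the turn, a rotation vector about the tool's x, y, z in rad. In form: [[gripper, [tx, ty, tz], [ax, ay, az]], ...]. A call has 1 to 20 rows; each row shifts and turns the pose as measured when the row begins, along the tool's axes as they then stand; what a row does not reach is not made up. A row lasts 1/8 s, in which the tool goes at most 62.5 mm and 10.7 degrees, less where a joint would pass 70% of its speed; a pose out of reach is approached as far as the arm can. A call is refused whole if a number of a shift passes 0.0625 or a number of a turn 0.188, either way. A call with a gripper value outside its range is refused whole. The fingers move at their own pace and stop on an object; the grip force is fixed at half the most. Time passes only in rows, so rows that do not move let the fingers close. It gives the time, the measured TCP pose, the force and the opening at its end, in the units of the state.
- status.get_state(): the state, without advancing time (a new reading comes with each control period).
- imaging.read_camera(name): name is "scene" or "side" or "wrist"; returns a dict with "color" (480x640x3 uint8, red, green, blue), "z_map" (480x640 float32, m along the optical axis (not along the pixel's ray), 0 where there is no reading), "fx", "fy", "cx", "cy" (pixels), "R" (3x3) and "t" (3): a world point X has camera coordinates R X + t; the wrist camera has in their place "hand_eye" (4x4, takes a point from camera to tool coordinates, whose origin is the TCP and whose axes are the tool frame's). Camera axes: x right, y down, z forward; pixel columns grow to the right and rows downward; lengths in m; the calibration is good to about 2 mm. A picture is of the moment at which its call begins: read the wrist's pose just before it.
- robot.hand_in(): hands the job in, once; it reports no verdict.
The state is a dict: "clock": time; "q": joint angles; "qvel": joint speeds; "effort": joint torques, N m; "tcp_pos": TCP position; "ee_rot": TCP orientation; "ft_force": force on the tool from outside, world axes, zero at the start; "ft_torque": the same for the moment, N m; "finger_gap": finger opening in m.
Only numpy, scipy, OpenCV 4.12 (cv2) and the standard library are available. Lean on these libraries where they do the work, as an engineer would, in place of code of your own. Each camera call takes 0.05 s, during which the arm holds its last target. There are 200 camera calls.

TASK

Of the two glued wooden sleeves, find the one that fits the clamp's steel gauge pin and slide it fully down onto the pin; the one that does not fit stays (or goes back) standing on the desk, off the clamp. Then pump the clamp's trigger against its fixed handle until the spring pad presses the sleeve and is pushed back about half-way, never all the way; move the jaw only by the trigger and leave the glue stick and the eraser alone. Finish while still holding the trigger squeezed at that pressure: nothing is let go at the end.

Things in the scene. Friction and masses are not known exactly. Their poses are not given: they have to be found in the camera images.
- clamp: one-hand ratchet clamp fixed on the desk, grey bed 253 x 64 x 12 mm. Origin under the bed on the desk. Own x = clamping direction (handle to anvil), y across, z up. In its frame, mm: bed x -135 to 118; anvil block, face at x 89.5, 32 wide, top z 44; black cheeks x -100 to -36, 34 wide, top z 72; jaw bar at z 32, above the bed between cheeks and pin
- pin_seat (a point): point on the bed at the foot of the gauge pin, on its axis: clamp x 70 mm, 12 mm above the desk. Pin: steel, 16 mm thick, 31 mm high above the bed, the top 7 mm tapered. A fully seated sleeve has its underside at this point. Axes as the clamp's
- handle_grip (a point): centre of the fixed upright handle at gripping height, clamp x -90, 117 mm above the desk; handle 12 mm thick in x, 22 wide, top 134 mm above the desk. The handle does not move: fingers centred 8 mm from this point towards the pin (clamp x -82), opened about 70 mm over handle and trigger, squeeze the trigger without pushing the handle
- trigger_grip (a point): centre of the trigger blade at gripping height, 55 mm above its pivot (clamp x -55, 117 mm above the desk at rest); blade 10 mm thick in x, 22 wide, top 133 mm above the desk. Outsides of handle and trigger are 46 mm apart here at rest, 28 mm at full squeeze
- trigger (a joint): trigger angle, rad: 0 at rest, 0.335 at full squeeze. It springs back by itself when let go (about 2 N at the grip, up to 14 N with the pad pressing)
- jaw (a joint): travel of the jaw bar to the anvil, m; starts at 0 to 0.02. The squeezed trigger pushes the bar by a pawl, 0.036 m per rad, after up to 5 mm idle pawl travel. On the return the bar stays (6 N friction) and the pawl clicks back over 5 mm teeth: about 10 mm a full stroke. When the trigger is let go, the bar yields until the pad is pushed in only 4 to 5 mm. At 0.032 the pad meets a seated sleeve
- pad (a joint): how far the spring pad on the jaw is pushed back, m: 0 free, 0.014 bottomed; 1 N per mm. Half-way is 0.007
- sleeve_wide_mid (a point): centre (half-way up) of the wooden sleeve with the wider bore: 36 mm outside, bore 20 mm, 44 mm tall, standing upright; goes over the 16 mm pin
- sleeve_narrow_mid (a point): centre (half-way up) of the wooden sleeve with the narrower bore: 36 mm outside, bore 14 mm, 44 mm tall, standing upright; does not go over the pin
- glue_stick: loose glue stick 27 mm thick, 90 mm tall, standing; origin at its underside
- eraser: loose eraser 19 x 48 x 11 mm lying on the desk; origin at its underside
- pad_center (a point): centre of the pressing face of the round rubber spring pad (28 mm across, 8 mm thick, carried by a grey jaw head 30 mm across), 32 mm above the desk, at clamp x = 20 mm + jaw travel - pad push. Axes as the clamp's. A sleeve centred on the pin has its near side at clamp x 52 mm and can yield about 1.5 mm towards the anvil
Mind the look-alikes: they are no part of the job. What is shaped like the part that bears sleeve_wide_mid but purple is not meant. Leave any red look-alike of the part that bears sleeve_narrow_mid alone.

How it is judged (in metres and radians):
On the way, in this order (a step that is already met when the one before it is completed fails the run):
1. the wider sleeve is fully down on the pin and let go (horizontal distance between sleeve_wide_mid and pin_seat below 0.005 m and z of sleeve_wide_mid in the frame of pin_seat below 0.025 m and contact force between the fingers and anything else below 0.3 N and value of joint pad below 0.002 m), for 0.2 s.
2. the pad touches the sleeve and is pushed in by squeezing the trigger (contact force between pad and sleeve_wide above 0.5 N and contact force between the fingers and trigger above 0.5 N and value of joint pad above 0.002 m), for 0.05 s.
At the end, for the whole second after the job is handed in: the wider sleeve stands upright, fully down on the pin (within 3 mm of the bed, 5 mm of the axis); the fingers still squeeze the trigger (over 1 N); the pad presses the sleeve with over 2.5 N and is pushed back 5 to 10.5 mm of its 14; the narrower sleeve stands upright on the desk (value of joint pad between 0.005 and 0.0105 m and contact force between pad and sleeve_wide above 2.5 N and contact force between the fingers and trigger above 1 N and value of joint trigger above 0.03 rad and horizontal distance between sleeve_wide_mid and pin_seat below 0.005 m and z of sleeve_wide_mid in the frame of pin_seat below 0.025 m and angle between each of sleeve_wide_mid, sleeve_narrow_mid's own z axis and vertical below 0.1 rad and height (world z) of sleeve_narrow_mid between 0.018 and 0.026 m); the arm keeps its last pose, push and grip.
It fails at once if the pad is pushed fully back (sleeve crushed) (value of joint pad above 0.0132 m).
It fails at once if the jaw is pushed by hand (contact force between the fingers and jaw above 3 N or contact force between the fingers and pad above 3 N).
It fails at once if the glue stick or the eraser is disturbed (distance of any of glue_stick, eraser from where it was at the start of the episode above 0.03 m).
It also fails if it takes over 58 s, if anything falls off the work surface, if the arm or the gripper's body presses on something with over 40 N, if the wrist force passes 120 N, or if a joint passes its speed limit or range.

## Working session

There is one attempt and no reset: what is moved stays moved. The work goes in short steps, Python scripts to look and compute and a tool call to move; the robot and the scene stay as the last step left them, time stands still between calls to the robot, and variables do not carry over. Pictures are saved under pics/ and viewed, about 8 in all and at most 12, crops included, and the job is handed in when it is done.

Besides the shell and the picture viewer there is one more tool, called after "Emit:" by a JSON object that holds its "method" and its "body". carry_out: Moves the arm, as the interface text tells. Its arguments: {"type":"object","properties":{"steps":{"type":"array","items":{"type":"array"}}},"required":["steps"]}

```bash
mkdir -p pics; ls
python3 - <<'E'
from rig import status, imaging, robot
import numpy as np, cv2
s=status.get_state(); print(s['clock'],s['tcp_pos'],s['ee_rot'],s['finger_gap'],robot.tip_extent)
for n in ("scene","side"):
    c=imaging.read_camera(n); np.savez(f'{n}0.npz',**c)
    print(n,c['fx'],c['cx'],c['cy'],np.array(c['R']).tolist(),c['t'], (-np.array(c['R']).T@c['t']))
    cv2.imwrite(f'pics/{n}0.png',c['color'][:,:,::-1])
E
```

```text
pics
0.0 [0.20941878 0.58836696 0.24941651] [[ 9.42154988e-01 -5.77882831e-04  3.35177034e-01]
 [-3.35177530e-01 -1.72053178e-03  9.42153418e-01]
 [ 3.22284530e-05 -9.99998353e-01 -1.81470094e-03]] 0.08564499042950259 0.019
scene 508.8512034339985 330.402954880464 239.49654057555315 [[0.5432824598243431, -0.8395482466298912, -0.0017059976220483004], [-0.4918949083976231, -0.31666347700217734, -0.8110262889853729], [0.6803554717496622, 0.44145552880620603, -0.5850072205936677]] [-0.20930148  0.36252148  0.53537001] [-0.07220963 -0.29726343  0.6068527 ]
side 582.5295286019689 320.31555791886575 240.64174515359298 [[0.8564894690350706, -0.5161561167926361, 0.0029415182421464775], [-0.2740599962797182, -0.45957893824381196, -0.844794837793089], [0.43739788279229636, 0.7227517295864723, -0.5350822642440879]] [-0.40330335  0.27757163  0.98371829] [-0.00877994 -0.79158551  0.76204761]
```

View pics/scene0.png

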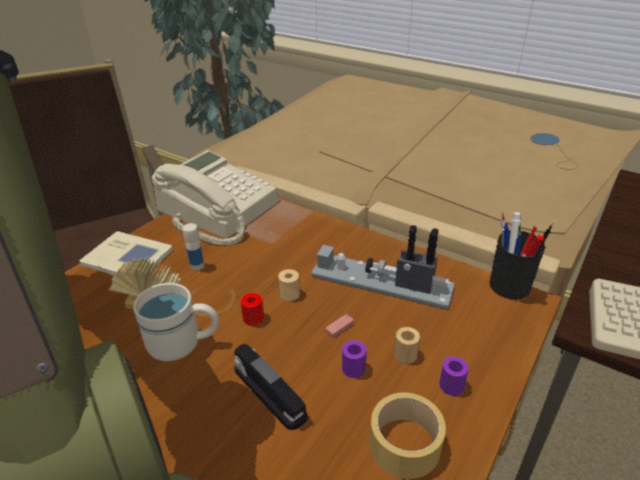

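View pics/side0.png

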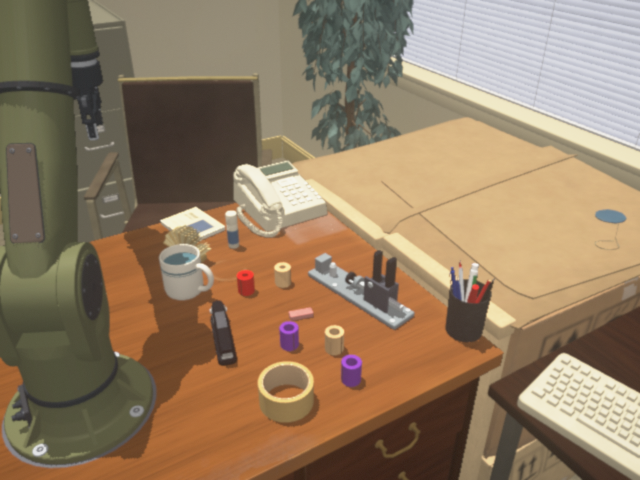

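The wooden sleeves are at scene pixels (289,285) and (407,345). The clamp runs from (320,270), the anvil end, to (450,292), the handle end. The eraser is at (340,326) and the glue stick at (193,247).

```bash
cat > h.py <<'E'
import numpy as np, cv2
def world(c):
    z=c['z_map']; v,u=np.mgrid[:480,:640]
    P=np.stack([(u-c['cx'])/c['fx']*z,(v-c['cy'])/c['fy']*z,z],-1)
    return (P-c['t'])@c['R']          # R^T (P-t)
def ray(c,u,v,h):
    d=np.array([(u-c['cx'])/c['fx'],(v-c['cy'])/c['fy'],1])@c['R']; o=-c['R'].T@c['t']
    return o+d*(h-o[2])/d[2]
def proj(c,X):
    p=c['R']@np.array(X)+c['t']; return np.array([c['fx']*p[0]/p[2]+c['cx'],c['fy']*p[1]/p[2]+c['cy']])
E
python3 - <<'E'
from h import *
tiles=[]
for n,px in (("scene",[(289,285),(407,345)]),("side",[(283,275),(335,340)])):
    c=dict(np.load(n+'0.npz')); W=world(c); hsv=cv2.cvtColor(c['color'],cv2.COLOR_RGB2HSV)
    for (u,v) in px:
        w=W[v-30:v+30,u-30:u+30].reshape(-1,3); ok=(w[:,2]>.038)&(w[:,2]<.05)
        p=w[ok]; print(n,(u,v),'top n',len(p),p.mean(0).round(4),'min',p.min(0).round(4),'max',p.max(0).round(4))
        tiles.append(cv2.resize(c['color'][v-30:v+30,u-30:u+30],None,fx=6,fy=6,interpolation=cv2.INTER_CUBIC))
    # clamp bed top
    g=(W[...,2]>.008)&(W[...,2]<.016)&(hsv[...,1]<90)
    nl,lab,st,ce=cv2.connectedComponentsWithStats(g.astype(np.uint8))
    for i in np.argsort(-st[1:,4])[:4]+1: 
        p=W[lab==i]; (cc,sz,a)=cv2.minAreaRect(p[:,:2].astype(np.float32)*1000); print(n,'bed',st[i],np.round(cc,1),np.round(sz,1),a)
    g=(W[...,2]>.125)&(W[...,2]<.15)&(W[...,0]>.3)&(W[...,0]<.9)
    nl,lab,st,ce=cv2.connectedComponentsWithStats(g.astype(np.uint8))
    for i in np.argsort(-st[1:,4])[:6]+1: print(n,'high',st[i],W[lab==i].mean(0).round(4))
    x,y=(305,215) if n=="scene" else (300,240)
    cv2.imwrite(f'pics/{n}1.png',cv2.resize(c['color'][y:y+95,x:x+155],None,fx=5,fy=5,interpolation=cv2.INTER_CUBIC)[:,:,::-1])
cv2.imwrite('pics/tiles.png',np.vstack([np.hstack(tiles[:2]),np.hstack(tiles[2:])])[:,:,::-1][:,:,:].copy()[:600*2] if 0 else cv2.resize(np.vstack([np.hstack(tiles[:2]),np.hstack(tiles[2:])]),(600,600))[:,:,::-1])
E
```

```text
scene (289, 285) top n 302 [0.444  0.1289 0.0439] min [0.37   0.1122 0.038 ] max [0.5332 0.1475 0.0474]
scene (407, 345) top n 330 [ 0.4358 -0.1043  0.0439] min [ 0.4193 -0.1212  0.038 ] max [ 0.4563 -0.0864  0.0479]
scene bed [ 311  256  144   51 2175] [569.8   9.2] [ 66.3 252. ] 12.071585655212402
scene bed [  80  232   92   41 1975] [369.3 459.1] [107.5 137.9] 11.286701202392578
scene bed [235 364  72  63 724] [256.9  29.3] [140.2  30.9] 84.35577392578125
scene bed [173 215  65  21 282] [516.3 400.4] [ 44.6 137.3] 16.010860443115234
scene high [   9   64  106   28 1231] [0.7187 1.1197 0.1391]
scene high [501 212   8  24 103] [ 0.6646 -0.1609  0.1351]
scene high [429 228  10  13  90] [ 0.5844 -0.0708  0.132 ]
scene high [512 212   9  10  74] [ 0.7077 -0.1685  0.1318]
scene high [533 234  11  11  69] [ 0.6609 -0.217   0.1322]
scene high [409 225   8  11  64] [ 0.5768 -0.0368  0.1318]
side (283, 275) top n 150 [0.4512 0.1294 0.043 ] min [0.3851 0.1103 0.038 ] max [0.4717 0.1479 0.049 ]
side (335, 340) top n 410 [ 0.4274 -0.1473  0.0431] min [ 0.3422 -0.203   0.0381] max [ 0.4568 -0.0833  0.0496]
side bed [   4  352  149  110 3965] [  1.6 -19.7] [232.7 199.1] 4.019128799438477
side bed [ 308  266  106   62 1397] [570.4  10.4] [ 67.2 256.5] 13.116372108459473
side bed [161 207  64  30 892] [369.4 458.5] [107.3 143.1] 11.460978507995605
side bed [237 205  41  31 288] [508.6 386.6] [ 52.9 164.3] 10.494260787963867
side high [ 118   76  141   14 1358] [0.6353 1.1681 0.1394]
side high [125  17  41  10 223] [0.802  2.2191 0.1376]
side high [ 96  51  36  13 220] [0.4998 1.6275 0.138 ]
side high [386 257  11  10  64] [ 0.5871 -0.0714  0.1312]
side high [471 263   8   9  55] [ 0.7093 -0.1686  0.1313]
side high [374 250   9   9  54] [ 0.5794 -0.0367  0.1306]
```

View pics/tiles.png

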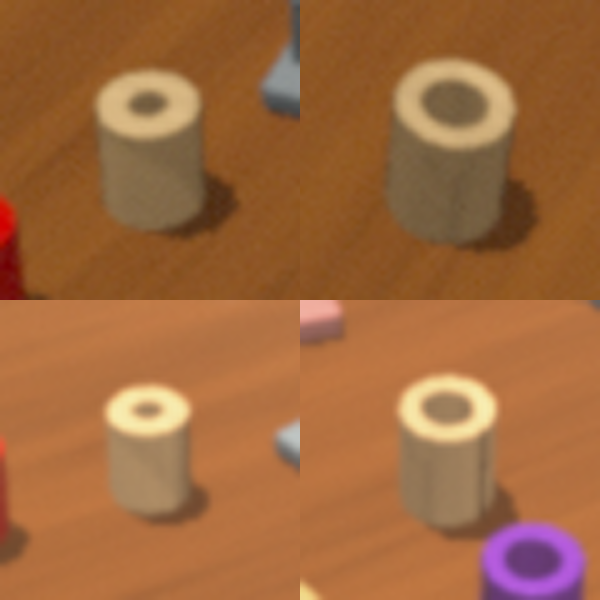

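View pics/scene1.png

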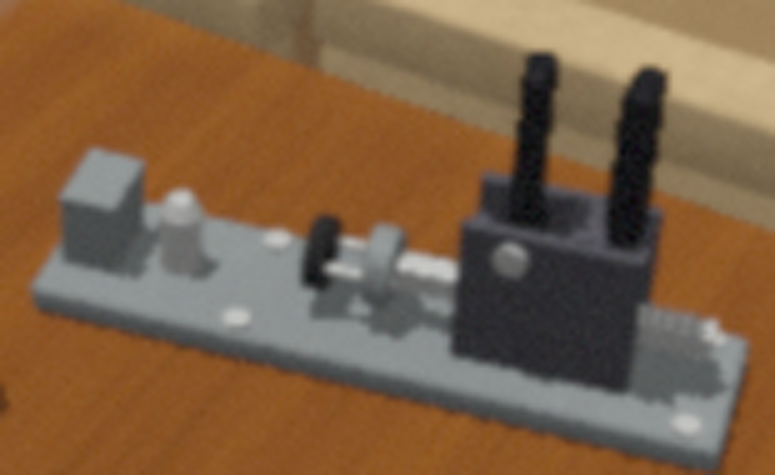

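The right-hand sleeve at (407,345) has the wider bore, so it is the one to use. The purple one next to it is a look-alike. The crop shows the pin beside the anvil and the pad well clear of it.

```bash
cat >> h.py <<'E'
from scipy.spatial.transform import Rotation as Ro
CX=np.array([-np.sin(np.radians(12.5)),np.cos(np.radians(12.5))]); CO=np.array([.5682,.0178])
def plan(p,yaw,n,p0=None,R0=None):
    """rows from now to TCP p, tool down with tool z at heading yaw (deg)"""
    from rig import status
    s=status.get_state(); p0=np.array(s['tcp_pos']); R=np.array(s['ee_rot'])
    y=np.radians(yaw); z=np.array([np.cos(y),np.sin(y),0]); yy=np.array([0,0,-1.]); T=np.stack([np.cross(yy,z),yy,z],1)
    rv=Ro.from_matrix(R.T@T).as_rotvec()/n; d=(np.array(p)-p0)/n
    for i in range(n):
        print(np.round(R.T@d,4).tolist(),np.round(rv,4).tolist()); R=R@Ro.from_rotvec(rv).as_matrix()
E
python3 - <<'E'
from h import *
c=dict(np.load('scene0.npz')); W=world(c); hsv=cv2.cvtColor(c['color'],cv2.COLOR_RGB2HSV)
for name,m in (('purple',(hsv[...,0]>125)&(hsv[...,0]<150)&(hsv[...,1]>120)),('pink',(hsv[...,0]>165)&(hsv[...,1]>60)&(hsv[...,1]<140)&(hsv[...,2]>150))):
    nl,lab,st,ce=cv2.connectedComponentsWithStats(m.astype(np.uint8))
    for i in range(1,nl):
        if st[i,4]>80: p=W[lab==i]; print(name,ce[i].round(),p.min(0).round(3),p.max(0).round(3))
plan([.437,-.104,.20],12.5,15)
E
```

```text
purple [354. 359.] [-0.072 -0.297  0.003] [ 0.388 -0.033  0.607]
purple [454. 375.] [-0.072 -0.297  0.004] [ 0.439 -0.168  0.607]
[0.0298, 0.0034, -0.0384] [0.0001, 0.0674, 0.0001]
[0.0323, 0.0034, -0.0363] [0.0001, 0.0674, 0.0001]
[0.0347, 0.0034, -0.0341] [0.0001, 0.0674, 0.0001]
[0.0369, 0.0033, -0.0316] [0.0001, 0.0674, 0.0001]
[0.0389, 0.0033, -0.0291] [0.0001, 0.0674, 0.0001]
[0.0408, 0.0033, -0.0264] [0.0001, 0.0674, 0.0001]
[0.0425, 0.0033, -0.0236] [0.0001, 0.0674, 0.0001]
[0.044, 0.0033, -0.0207] [0.0001, 0.0674, 0.0001]
[0.0453, 0.0033, -0.0177] [0.0001, 0.0674, 0.0001]
[0.0464, 0.0033, -0.0146] [0.0001, 0.0674, 0.0001]
[0.0472, 0.0033, -0.0114] [0.0001, 0.0674, 0.0001]
[0.0479, 0.0033, -0.0082] [0.0001, 0.0674, 0.0001]
[0.0483, 0.0033, -0.005] [0.0001, 0.0674, 0.0001]
[0.0486, 0.0033, -0.0017] [0.0001, 0.0674, 0.0001]
[0.0486, 0.0033, 0.0016] [0.0001, 0.0674, 0.0001]
```

Emit:
{"method": "carry_out", "body": {"steps": [[0.06,[0.03,0.003,-0.038],[0,0.067,0]],[0.06,[0.032,0.003,-0.036],[0,0.067,0]],[0.06,[0.035,0.003,-0.034],[0,0.067,0]],[0.06,[0.037,0.003,-0.032],[0,0.067,0]],[0.06,[0.039,0.003,-0.029],[0,0.067,0]],[0.06,[0.041,0.003,-0.026],[0,0.067,0]],[0.06,[0.0425,0.003,-0.024],[0,0.067,0]],[0.06,[0.044,0.003,-0.021],[0,0.067,0]],[0.06,[0.045,0.003,-0.018],[0,0.067,0]],[0.06,[0.046,0.003,-0.015],[0,0.067,0]],[0.06,[0.047,0.003,-0.011],[0,0.067,0]],[0.06,[0.048,0.003,-0.008],[0,0.067,0]],[0.06,[0.048,0.003,-0.005],[0,0.067,0]],[0.06,[0.0485,0.003,-0.002],[0,0.067,0]],[0.06,[0.0485,0.003,0.002],[0,0.067,0]],[0.06,[0,0,0],[0,0,0]]]}}

```text
clock: 2.1
tcp_pos: [0.4331, -0.1288, 0.201]
ee_rot: [[0.191, -0.003, 0.982], [-0.982, -0.004, 0.191], [0.004, -1.0, -0.004]]
ft_force: [-0.0, 0.1, -0.3]
finger_gap: 0.0599
```

```bash
cat >> h.py <<'E'
def wrist(tag):
    from rig import status,imaging
    s=status.get_state(); c=imaging.read_camera("wrist"); H=np.array(c['hand_eye']); 
    Rw=np.array(s['ee_rot'])@H[:3,:3]; o=np.array(s['ee_rot'])@H[:3,3]+np.array(s['tcp_pos'])
    c['R']=Rw.T; c['t']=-Rw.T@o; cv2.imwrite(f'pics/{tag}.png',c['color'][:,:,::-1]); np.savez(tag+'.npz',**c); return c
E
python3 - <<'E'
from h import *
c=wrist('w1'); print(-c['R'].T@c['t'],proj(c,[.437,-.104,.044]),c['fx'])
W=world(c); ok=(W[...,2]>.036)&(W[...,2]<.05)&(abs(W[...,0]-.437)<.035)&(abs(W[...,1]+.104)<.035)
p=W[ok]; print(len(p)); 
if len(p): print(cv2.minEnclosingCircle((p[:,:2]*1000).astype(np.float32)),p.mean(0))
E
```

```text
[ 0.419671   -0.057581    0.32406561] [327.53550942 195.65551129] 359.9452582639436
1164
((439.67822265625, -102.89724731445312), 18.14301109313965) [ 0.43919423 -0.10246382  0.04326927]
```

View pics/w1.png

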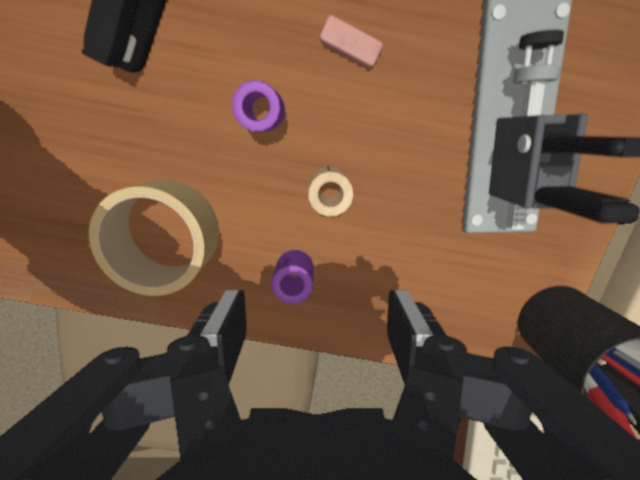

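The wrist view shows the wide sleeve at (330,193) with a clear path for the fingers. Its centre is at (0.4395, -0.1028).

Run:
```python
from h import *
plan([.4395,-.1028,.10],12.5,4)
```

```text
[-0.0056, 0.0252, 0.003] [0.0011, -0.0059, 0.0005]
[-0.0056, 0.0252, 0.003] [0.0011, -0.0059, 0.0005]
[-0.0055, 0.0252, 0.003] [0.0011, -0.0059, 0.0005]
[-0.0055, 0.0252, 0.003] [0.0011, -0.0059, 0.0005]
```

Emit:
{"method": "carry_out", "body": {"steps": [[0.06,[-0.011,0.025,0.006],[0.001,-0.006,0]],[0.06,[-0.011,0.025,0.006],[0.001,-0.006,0]],[0.06,[0,0.025,0],[0.001,-0.006,0]],[0.06,[0,0.02,0],[0.001,-0.006,0]],[0.06,[0,0,0],[0,0,0]]]}}

```text
clock: 2.78
tcp_pos: [0.4386, -0.0953, 0.1035]
ee_rot: [[0.228, -0.001, 0.974], [-0.974, 0.002, 0.228], [-0.002, -1.0, -0.001]]
ft_force: [-0.2, 0.2, 0.3]
finger_gap: 0.0601
```

Run:
```python
from h import *
plan([.4395,-.1028,.03],12.5,1)
```

```text
[0.0077, 0.0734, -0.0008] [0.0006, 0.0117, -0.0022]
```

Emit:
{"method": "carry_out", "body": {"steps": [[0.06,[0.006,0,-0.001],[0,0.008,-0.002]],[0.06,[0,0,0],[0,0,0]],[0.06,[0,0.02,0],[0,0,0]],[0.06,[0,0,0],[0,0,0]]]}}

```text
clock: 3.28
tcp_pos: [0.4405, -0.1011, 0.0861]
ee_rot: [[0.221, 0.004, 0.975], [-0.975, -0.0, 0.221], [0.001, -1.0, 0.004]]
ft_force: [0.1, 0.5, 0.7]
finger_gap: 0.0599
```

Run:
```python
from h import *
plan([.4395,-.1028,.03],12.5,1)
```

```text
[0.0014, 0.0561, -0.0016] [-0.004, 0.0044, 0.001]
```

Good. I'll go down, then close.

Emit:
{"method": "carry_out", "body": {"steps": [[0.06,[0.001,0.018,-0.001],[-0.004,0.004,0.001]],[0.06,[0,0.018,0],[0,0,0]],[0.06,[0,0.012,0],[0,0,0]],[0.06,[0,0.003,0],[0,0,0]],[0.06,[0,0,0],[0,0,0]]]}}

```text
clock: 3.9
tcp_pos: [0.4427, -0.103, 0.0377]
ee_rot: [[0.216, 0.006, 0.976], [-0.976, -0.001, 0.216], [0.002, -1.0, 0.006]]
ft_force: [-0.3, 0.4, 0.1]
finger_gap: 0.0601
```

Run:
```python
from h import *
plan([.4395,-.1028,.03],12.5,1)
```

```text
[-0.0009, 0.0077, -0.0031] [-0.0059, -0.0003, 0.0021]
```

Emit:
{"method": "carry_out", "body": {"steps": [[0.06,[-0.001,0.007,-0.003],[-0.006,0,0.002]],[0.06,[0,0,0],[0,0,0]],[0.03,[0,0,0],[0,0,0]],[0.03,[0,0,0],[0,0,0]],[0.03,[0,0,0],[0,0,0]],[0.03,[0,0,0],[0,0,0]],[0.03,[0,0,0],[0,0,0]]]}}

```text
clock: 4.78
tcp_pos: [0.4399, -0.1027, 0.0315]
ee_rot: [[0.216, 0.001, 0.976], [-0.976, -0.0, 0.216], [0.001, -1.0, 0.001]]
ft_force: [0.5, 0.3, -1.1]
finger_gap: 0.0336
```

Emit:
{"method": "carry_out", "body": {"steps": [[0.03,[0,-0.02,0],[0,0,0]],[0.03,[0,-0.035,0],[0,0,0]],[0.03,[0,-0.035,0],[0,0,0]],[0.03,[0,-0.035,0],[0,0,0]],[0.03,[0,-0.02,0],[0,0,0]],[0.03,[0,0,0],[0,0,0]]]}}

```text
clock: 5.52
tcp_pos: [0.439, -0.1025, 0.1801]
ee_rot: [[0.216, -0.001, 0.976], [-0.976, 0.0, 0.216], [-0.0, -1.0, -0.001]]
ft_force: [0.1, 0.1, -0.8]
finger_gap: 0.034
```

Run:
```python
from h import *
plan([.553,.02,.2],12.5,4)
```

```text
[-0.0238, -0.005, 0.0345] [0.0003, -0.0001, -0.0001]
[-0.0238, -0.005, 0.0345] [0.0003, -0.0001, -0.0001]
[-0.0237, -0.005, 0.0345] [0.0003, -0.0001, -0.0001]
[-0.0237, -0.005, 0.0345] [0.0003, -0.0001, -0.0001]
```

Emit:
{"method": "carry_out", "body": {"steps": [[0.03,[-0.024,-0.005,0.035],[0,0,0]],[0.03,[-0.024,-0.005,0.035],[0,0,0]],[0.03,[-0.024,-0.005,0.035],[0,0,0]],[0.03,[-0.01,-0.002,0.015],[0,0,0]],[0.03,[0,0,0],[0,0,0]],[0.03,[0,0,0],[0,0,0]]]}}

```text
clock: 6.28
tcp_pos: [0.537, 0.0041, 0.1905]
ee_rot: [[0.212, -0.011, 0.977], [-0.977, -0.001, 0.212], [-0.001, -1.0, -0.011]]
ft_force: [-1.1, -0.2, -0.6]
finger_gap: 0.0338
```

Run:
```python
from h import *
c=wrist('w2'); print(-c['R'].T@c['t'],proj(c,[.553,.086,.043]))
W=world(c)
d=W[...,:2]-CO; x=d@CX; y=d@np.array([-CX[1],CX[0]]); z=W[...,2]
roi=(abs(x-70)<0.05)
def stat(n,m): 
    p=W[m]; print(n,m.sum(), p.mean(0).round(4) if m.sum() else '', cv2.minAreaRect((p[:,:2]*1000).astype(np.float32)) if m.sum()>3 else '')
stat('pin top',(abs(x-.07)<.014)&(abs(y)<.02)&(z>.034)&(z<.048))
stat('anvil',(abs(x-.102)<.03)&(abs(y)<.03)&(z>.038)&(z<.05))
b=(abs(x)<.16)&(abs(y)<.05)&(z>.008)&(z<.016); stat('bed',b)
# view of held sleeve
h=(abs(W[...,0]-.553)<.2)&(z>.18)&(z<.25); stat('held',h)
for q in ([CO[0]+.07*CX[0],CO[1]+.07*CX[1],.043],): print(proj(c,q))
```

```text
[0.52307536 0.07464407 0.31389244] [364.0802975 125.6418788]
pin top 376 [0.5551 0.087  0.0399] ((555.5848999023438, 87.28889465332031), (15.156035423278809, 15.057394981384277), 57.386775970458984)
anvil 1723 [0.5492 0.1156 0.0434] ((550.873779296875, 108.64614868164062), (31.990976333618164, 40.24351501464844), 12.146568298339844)
bed 11669 [0.5618 0.0553 0.0118] ((566.1505737304688, 39.764892578125), (64.11139678955078, 192.53436279296875), 12.356765747070312)
held 44182 [0.5369 0.01   0.2258] ((538.0469360351562, 4.036823272705078), (121.5897445678711, 37.3061637878418), 11.800254821777344)
[364.19565543 125.45621563]
```

View pics/w2.png

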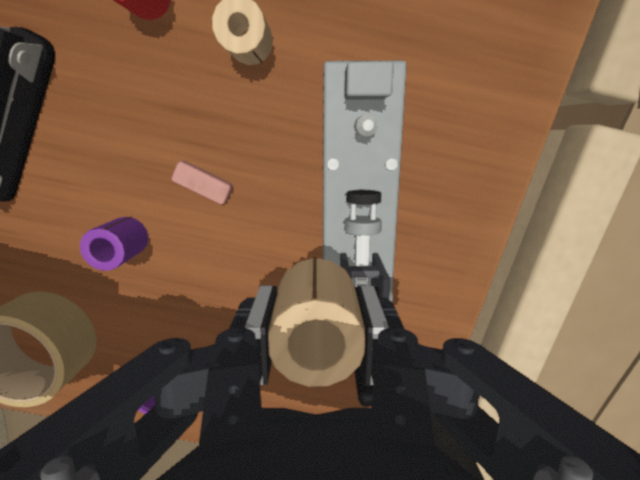

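The view shows the pin at (366,126), ahead of the anvil, and the held sleeve's bore at (320,338). I'll work out the sleeve's offset in the hand.

Run:
```python
from h import *
from rig import status
c=dict(np.load('w2.npz')); W=world(c); s=status.get_state(); print(s['tcp_pos'],np.abs(s['qvel']).max())
hsv=cv2.cvtColor(c['color'],cv2.COLOR_RGB2HSV); roi=np.zeros((480,640),bool); roi[250:395,255:385]=1
wood=roi&(hsv[...,0]>8)&(hsv[...,0]<25)&(hsv[...,1]>60)&(hsv[...,2]>90)
z=W[...,2]; print(np.percentile(z[wood],[5,50,95]))
m=wood&(z>np.percentile(z[wood],60)-.004)
top=np.median(z[wood&(np.mgrid[:480,:640][0]>372)]); m=wood&(abs(z-top)<.003)
p=W[m]; print(top,len(p),cv2.minEnclosingCircle((p[:,:2]*1000).astype(np.float32)))
plan([.5557,.0871,.12],12.4,4)
```

```text
[0.53699446 0.00404087 0.19054555] 0.3659686739731643
[-0.00095745  0.19290606  0.20321328]
-1.863749042734321e-05 2849 ((549.49658203125, -106.9489974975586), 92.29857635498047)
[-0.0193, 0.0176, 0.0092] [0.0027, -0.0008, -0.0004]
[-0.0193, 0.0176, 0.0091] [0.0027, -0.0008, -0.0004]
[-0.0193, 0.0176, 0.0091] [0.0027, -0.0008, -0.0004]
[-0.0193, 0.0176, 0.0091] [0.0027, -0.0008, -0.0004]
```

Emit:
{"method": "carry_out", "body": {"steps": [[0.03,[-0.019,0.005,0.009],[0.003,-0.001,0]],[0.03,[-0.019,0.015,0.009],[0.003,-0.001,0]],[0.03,[-0.019,0.015,0.009],[0.003,-0.001,0]],[0.03,[-0.006,0.01,0.004],[0,0,0]],[0.03,[0,0,0],[0,0,0]],[0.03,[0,0,0],[0,0,0]],[0.03,[0,0,0],[0,0,0]]]}}

```text
clock: 7.2
tcp_pos: [0.5533, 0.0758, 0.1415]
ee_rot: [[0.213, -0.003, 0.977], [-0.977, 0.001, 0.213], [-0.001, -1.0, -0.003]]
ft_force: [0.6, 0.7, -1.2]
finger_gap: 0.0336
```

Run:
```python
from h import *
from rig import status
c=wrist('w3'); W=world(c); s=status.get_state(); t=np.array(s['tcp_pos']); print(t)
hsv=cv2.cvtColor(c['color'],cv2.COLOR_RGB2HSV)
z=W[...,2]; r=np.hypot(W[...,0]-t[0],W[...,1]-t[1])
m=(r<.024)&(abs(z-(t[2]+.0127))<.003)&(hsv[...,1]>60)&(hsv[...,2]>90)
p=W[m]; print(len(p),np.median(z[m])-t[2],cv2.minEnclosingCircle((p[:,:2]*1000).astype(np.float32)))
q=(p-t)@np.array(s['ee_rot']); print('tool x',np.percentile(q[:,0],[1,99]),'z',np.percentile(q[:,2],[1,99]))
plan([.5557,.0871,.075],12.4,2)
```

```text
[0.55339615 0.07566197 0.14161973]
4850 0.011932916144247019 ((553.3367919921875, 75.62604522705078), 18.324045181274414)
tool x [-0.01712322  0.0164483 ] z [-0.01627148  0.0163938 ]
[-0.0053, 0.0333, 0.0024] [0.0014, -0.0008, -0.0006]
[-0.0053, 0.0333, 0.0024] [0.0014, -0.0008, -0.0006]
```

Emit:
{"method": "carry_out", "body": {"steps": [[0.03,[-0.009,0.02,0.004],[0.002,0,0]],[0.03,[0,0.02,0],[0,0,0]],[0.03,[0,0.008,0],[0,0,0]],[0.03,[0,0,0],[0,0,0]],[0.03,[0,0,0],[0,0,0]]]}}

```text
clock: 7.88
tcp_pos: [0.5573, 0.0832, 0.0955]
ee_rot: [[0.209, 0.004, 0.978], [-0.978, 0.001, 0.209], [-0.0, -1.0, 0.005]]
ft_force: [0.9, 0.2, -0.6]
finger_gap: 0.0338
```

Run:
```python
from h import *
plan([.5557,.0871,.080],12.4,1)
```

```text
[-0.0041, 0.0155, -0.0009] [-0.0046, -0.0057, -0.0005]
```

Emit:
{"method": "carry_out", "body": {"steps": [[0.03,[-0.004,0.012,-0.001],[-0.004,-0.005,0]],[0.03,[0,0,0],[0,0,0]],[0.03,[0,0,0],[0,0,0]]]}}

```text
clock: 8.25
tcp_pos: [0.556, 0.0874, 0.0837]
ee_rot: [[0.215, 0.002, 0.977], [-0.977, 0.001, 0.215], [-0.001, -1.0, 0.002]]
ft_force: [0.2, -0.1, -0.5]
finger_gap: 0.0337
```

Run:
```python
from h import *
plan([.5557,.0871,.070],12.4,1)
```

```text
[0.0002, 0.0137, -0.0004] [-0.0021, -0.0002, -0.0006]
```

Aligned to 0.5 mm. Going down in small rows.

Emit:
{"method": "carry_out", "body": {"steps": [[0.03,[0,0.007,0],[-0.002,0,0]],[0.03,[0,0.007,0],[0,0,0]],[0.03,[0,0.006,0],[0,0,0]],[0.03,[0,0.003,0],[0,0,0]]]}}

```text
clock: 8.75
tcp_pos: [0.5561, 0.0873, 0.0592]
ee_rot: [[0.215, -0.0, 0.977], [-0.977, 0.0, 0.215], [-0.0, -1.0, 0.0]]
ft_force: [-0.5, 0.9, -1.2]
finger_gap: 0.0339
```

Emit:
{"method": "carry_out", "body": {"steps": [[0.03,[0,0.005,0],[0,0,0]],[0.03,[0,0.005,0],[0,0,0]],[0.03,[0,0.002,0],[0,0,0]],[0.03,[0,0.001,0],[0,0,0]]]}}

```text
clock: 9.25
tcp_pos: [0.5561, 0.0873, 0.0451]
ee_rot: [[0.214, -0.0, 0.977], [-0.977, 0.0, 0.214], [-0.0, -1.0, -0.0]]
ft_force: [-0.3, 0.9, -0.2]
finger_gap: 0.0338
```

Emit:
{"method": "carry_out", "body": {"steps": [[0.03,[0,0.001,0],[0,0,0]],[0.055,[0,0,0],[0,0,0]],[0.055,[0,0,0],[0,0,0]],[0.055,[0,0,0],[0,0,0]],[0.055,[0,0,0],[0,0,0]],[0.055,[0,0,0],[0,0,0]]]}}

```text
clock: 10.0
tcp_pos: [0.5566, 0.0874, 0.0447]
ee_rot: [[0.214, 0.001, 0.977], [-0.977, 0.001, 0.214], [-0.0, -1.0, 0.001]]
ft_force: [-0.9, -0.3, 0.3]
finger_gap: 0.0549
```

Emit:
{"method": "carry_out", "body": {"steps": [[0.06,[0,-0.02,0],[0,0,0]],[0.06,[0,-0.03,0],[0,0,0]],[0.06,[0,-0.04,0],[0,0,0]],[0.06,[0,-0.04,0],[0,0,0]],[0.06,[0,-0.03,0],[0,0,0]],[0.06,[0,0,0],[0,0,0]]]}}

```text
clock: 10.75
tcp_pos: [0.556, 0.0871, 0.2091]
ee_rot: [[0.214, -0.0, 0.977], [-0.977, 0.0, 0.214], [-0.0, -1.0, -0.0]]
ft_force: [0.2, -0.7, 0.3]
finger_gap: 0.0598
```

Run:
```python
from h import *
from rig import status
# shift back along clamp: look from behind the pin, above trigger
pin=np.array([.5557,.0871]); dx=np.array([-np.sin(np.radians(12.4)),np.cos(np.radians(12.4))])
g=pin-.152*dx; print('grip centre',g, status.get_state()['tcp_pos'])
plan([*g,.21],102.4,9)
```

```text
grip centre [ 0.58833977 -0.06135419] [0.55597092 0.087056   0.20914605]
[0.0169, -0.0001, -0.0] [-0.0, -0.1746, -0.0001]
[0.0166, -0.0001, -0.003] [-0.0, -0.1746, -0.0001]
[0.0159, -0.0001, -0.0058] [-0.0, -0.1746, -0.0001]
[0.0146, -0.0001, -0.0085] [-0.0, -0.1746, -0.0001]
[0.0129, -0.0001, -0.0109] [-0.0, -0.1746, -0.0001]
[0.0108, -0.0001, -0.0129] [-0.0, -0.1746, -0.0001]
[0.0084, -0.0001, -0.0146] [-0.0, -0.1746, -0.0001]
[0.0057, -0.0001, -0.0159] [-0.0, -0.1746, -0.0001]
[0.0029, -0.0001, -0.0166] [-0.0, -0.1746, -0.0001]
```

Emit:
{"method": "carry_out", "body": {"steps": [[0.07,[0.016,0,0],[0,-0.17,0]],[0.07,[0.016,0,-0.003],[0,-0.17,0]],[0.07,[0.015,0,-0.006],[0,-0.17,0]],[0.07,[0.014,0,-0.008],[0,-0.17,0]],[0.07,[0.012,0,-0.01],[0,-0.17,0]],[0.07,[0.01,0,-0.012],[0,-0.17,0]],[0.07,[0.008,0,-0.014],[0,-0.17,0]],[0.07,[0.005,0,-0.014],[0,-0.12,0]],[0.07,[0.001,0,-0.008],[0,-0.06,0]],[0.07,[0,0,0],[0,0,0]],[0.07,[0,0,0],[0,0,0]]]}}

```text
clock: 12.12
tcp_pos: [0.5785, -0.0474, 0.1969]
ee_rot: [[0.998, -0.018, -0.061], [0.061, 0.003, 0.998], [-0.018, -1.0, 0.004]]
ft_force: [0.3, -0.5, -0.6]
finger_gap: 0.0701
```

Run:
```python
from h import *
from rig import imaging
plan([.5883,-.0614,.17],102.4,2)
tl=[]
for n,(u,v) in (("scene",(345,262)),("side",(333,268))):
    c=imaging.read_camera(n); np.savez(n+'1.npz',**c); tl.append(cv2.resize(c['color'][v-40:v+40,u-50:u+50],None,fx=4,fy=4,interpolation=cv2.INTER_CUBIC))
    W=world(c); z=W[...,2]; hsv=cv2.cvtColor(c['color'],cv2.COLOR_RGB2HSV)
    r=np.hypot(W[...,0]-.5557,W[...,1]-.0871); m=(r<.022)&(z>.05)&(z<.075); p=W[m]
    print(n,m.sum(), np.percentile(p[:,2],[5,50,95]).round(4),cv2.minEnclosingCircle((p[:,:2]*1000).astype(np.float32)))
cv2.imwrite('pics/seat.png',np.hstack(tl)[:,:,::-1])
```

```text
[0.0047, 0.0133, -0.0074] [-0.0026, -0.0775, -0.0089]
[0.004, 0.0134, -0.0077] [-0.0026, -0.0775, -0.0089]
scene 206 [0.051  0.0564 0.0584] ((554.4307250976562, 85.62805938720703), 18.74492645263672)
side 138 [0.051  0.0553 0.0579] ((557.4190063476562, 84.22587585449219), 20.792638778686523)
```

View pics/seat.png

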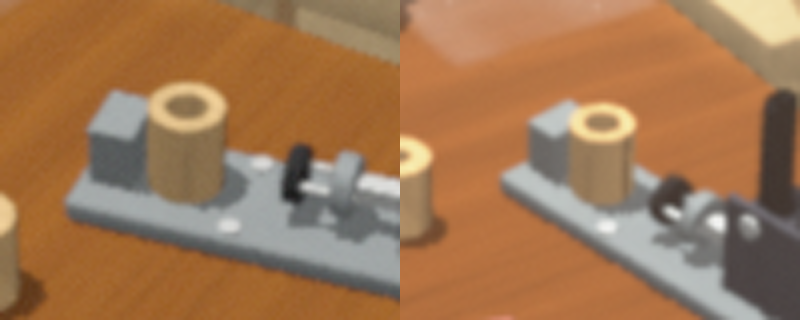

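The sleeve is seated: its top is at about 56 mm in both views and it sits against the bed. Next I'll align over the handle and trigger.

Emit:
{"method": "carry_out", "body": {"steps": [[0.078,[0.007,-0.002,-0.012],[-0.005,-0.11,-0.018]],[0.078,[0,0,0],[0,0,0]],[0.078,[0,0,0],[0,0,0]]]}}

```text
clock: 12.6
tcp_pos: [0.5862, -0.0566, 0.1989]
ee_rot: [[0.985, 0.0, -0.172], [0.172, 0.001, 0.985], [0.0, -1.0, 0.001]]
ft_force: [-0.9, 1.1, 0.0]
finger_gap: 0.0778
```

Run:
```python
from h import *
from rig import status
plan([.5883,-.0614,.19],102.4,1)
c=wrist('w4'); W=world(c); s=status.get_state(); t=np.array(s['tcp_pos']); print(t,s['finger_gap'])
dx=np.array([-np.sin(np.radians(12.4)),np.cos(np.radians(12.4))]); dy=np.array([-dx[1],dx[0]])
o=np.array([.5557,.0871])-.07*dx
d=W[...,:2]-o; x=d@dx; y=d@dy; z=W[...,2]
m=(x>-.13)&(x<-.03)&(abs(y)<.03)&(z>.115)&(z<.142)
nl,lab,st,ce=cv2.connectedComponentsWithStats(m.astype(np.uint8))
for i in range(1,nl):
    if st[i,4]>40:
        k=lab==i; print(st[i],'x',np.percentile(x[k],[2,50,98]).round(4),'y',np.percentile(y[k],[2,98]).round(4),'z',np.percentile(z[k],[2,50,98]).round(4))
        k=k&(z>.128); print('  top x',np.percentile(x[k],[2,98]).round(4)) if k.sum() else 0
```

```text
[0.0012, 0.0089, -0.0051] [-0.0007, -0.0436, 0.0002]
[ 0.58624489 -0.05669462  0.19887535] 0.07806340945713981
[345 238  20  43 725] x [-0.0597 -0.0552 -0.0501] y [-0.0083  0.0112] z [0.1168 0.1323 0.1339]
  top x [-0.0597 -0.0501]
[283 240  25  44 950] x [-0.0953 -0.0888 -0.0826] y [-0.0084  0.0114] z [0.1166 0.1326 0.1347]
  top x [-0.0953 -0.0835]
```

View pics/w4.png

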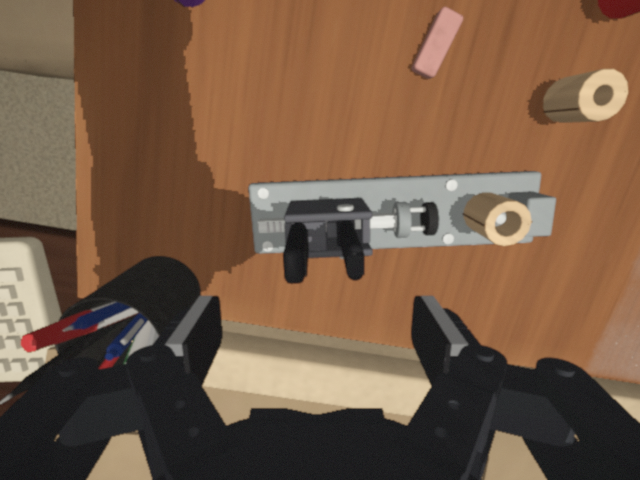

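The wrist view shows the handle at (296,250), the trigger at (352,248) and the sleeve seated at (497,218). The blade positions match my frame to 0.3 mm. The pencil cup is clear of the fingers.

Emit:
{"method": "carry_out", "body": {"steps": [[0.078,[0.0005,0.01,-0.005],[0,-0.035,0]],[0.078,[0,0,0],[0,0,0]],[0.078,[0,0,0],[0,0,0]]]}}

```text
clock: 13.02
tcp_pos: [0.5873, -0.061, 0.1878]
ee_rot: [[0.978, -0.001, -0.208], [0.208, 0.001, 0.978], [-0.001, -1.0, 0.001]]
ft_force: [-0.1, 0.1, 0.6]
finger_gap: 0.0781
```

Run:
```python
from h import *
plan([.5869,-.0612,.117],102.4,1)
```

```text
[-0.0004, 0.0708, -0.0001] [-0.0009, -0.0068, -0.0007]
```

Emit:
{"method": "carry_out", "body": {"steps": [[0.078,[0,0.018,0],[0,-0.006,0]],[0.078,[0,0.018,0],[0,0,0]],[0.078,[0,0.015,0],[0,0,0]],[0.078,[0,0.005,0],[0,0,0]],[0.078,[0,0,0],[0,0,0]],[0.078,[0,0,0],[0,0,0]]]}}

```text
clock: 13.78
tcp_pos: [0.5883, -0.0608, 0.1313]
ee_rot: [[0.977, 0.002, -0.213], [0.213, 0.001, 0.977], [0.002, -1.0, 0.0]]
ft_force: [0.5, 1.5, -0.6]
finger_gap: 0.078
```

Run:
```python
from h import *
plan([.5869,-.0612,.117],102.4,1)
```

```text
[-0.0015, 0.0143, -0.0001] [-0.0005, -0.0017, 0.0017]
```

Emit:
{"method": "carry_out", "body": {"steps": [[0.078,[-0.001,0.012,0],[0,-0.001,0.002]],[0.07,[0,0,0],[0,0,0]],[0.068,[0,0,0],[0,0,0]],[0.068,[0,0,0],[0,0,0]]]}}

```text
clock: 14.28
tcp_pos: [0.5877, -0.0611, 0.1193]
ee_rot: [[0.977, 0.001, -0.214], [0.214, 0.0, 0.977], [0.001, -1.0, 0.0]]
ft_force: [0.3, -0.1, -0.5]
finger_gap: 0.0681
```

```bash
cat >> h.py <<'E'
DX=np.array([-np.sin(np.radians(12.4)),np.cos(np.radians(12.4))])
def jaw():
    from rig import status,imaging
    s=status.get_state(); o=np.array([.5557,.0871])-.07*DX; t=np.array(s['tcp_pos'])
    f=np.array(s['ft_force'])[:2]@DX
    print('clock',s['clock'],'tcp clamp x',((t[:2]-o)@DX*1000).round(1),'z',t[2].round(4),'gap',s['finger_gap'],'trig out x',((t[:2]-o)@DX*1000+s['finger_gap']*500).round(1),'F',f.round(2))
    dy=np.array([-DX[1],DX[0]])
    for n in ('scene','side'):
        c=imaging.read_camera(n); np.savez(n+'J.npz',**c); W=world(c); d=W[...,:2]-o; x=d@DX*1000; y=d@dy*1000; z=W[...,2]*1000
        g=c['color'].max(-1)
        m=(x>0)&(x<62)&(abs(y)<18)&(z>20)&(z<50)&(g<75)
        h=(x>-10)&(x<62)&(abs(y)<18)&(z>36)&(z<50)
        print(n,'dark pad x',m.sum(),np.percentile(x[m],[2,50,98]).round(1) if m.sum() else '', 'high:',np.histogram(x[h],np.arange(-10,64,2))[0].tolist())
E
python3 - <<'E'
from h import *
jaw(); plan([.5869,-.0612,.117],102.4,1)
E
```

```text
clock 14.275 tcp clamp x -81.6 z 0.1193 gap 0.06806384814075887 trig out x -47.6 F -0.18
scene dark pad x 61 [11.9 14.1 18. ] high: [11, 17, 13, 13, 3, 0, 1, 1, 0, 0, 3, 24, 11, 14, 12, 1, 0, 0, 0, 0, 0, 0, 0, 0, 0, 0, 0, 0, 0, 0, 7, 12, 12, 7, 10, 7]
side dark pad x 22 [11.  13.3 15. ] high: [14, 10, 6, 9, 2, 0, 0, 0, 0, 0, 5, 16, 10, 13, 3, 3, 0, 0, 0, 0, 0, 0, 0, 0, 0, 0, 0, 0, 0, 0, 4, 15, 14, 11, 8, 6]
[-0.0009, 0.0024, 0.0001] [0.0001, -0.0007, 0.0011]
```

Emit:
{"method": "carry_out", "body": {"steps": [[0.05,[0,0.001,0],[0,0,0]],[0.04,[0,0,0],[0,0,0]],[0.031,[0,0,0],[0,0,0]],[0.031,[0,0,0],[0,0,0]],[0.031,[0,0,0],[0,0,0]]]}}

```text
clock: 15.0
tcp_pos: [0.5883, -0.0594, 0.12]
ee_rot: [[0.977, 0.003, -0.215], [0.215, 0.002, 0.977], [0.003, -1.0, 0.001]]
ft_force: [0.4, -0.8, 0.2]
finger_gap: 0.0313
```

Run:
```python
from h import *
jaw(); plan([.5874,-.0612,.117],102.4,1)
```

```text
clock 15.0 tcp clamp x -80.1 z 0.12 gap 0.03134734095714995 trig out x -64.5 F -0.87
scene dark pad x 59 [21.1 23.6 27.3] high: [4, 5, 5, 20, 13, 14, 15, 12, 10, 0, 0, 0, 1, 1, 0, 17, 10, 15, 13, 6, 0, 0, 0, 0, 0, 0, 0, 0, 0, 0, 3, 19, 8, 9, 6, 7]
side dark pad x 24 [20.5 22.4 26.7] high: [4, 2, 3, 12, 19, 12, 9, 6, 6, 2, 0, 0, 0, 1, 0, 12, 19, 7, 7, 6, 2, 0, 0, 0, 0, 0, 0, 0, 0, 2, 6, 11, 12, 8, 12, 6]
[-0.0013, 0.003, -0.0015] [-0.0012, 0.0002, 0.0033]
```

Jaw advanced about 9.5 mm. Second stroke, with a recentring.

Emit:
{"method": "carry_out", "body": {"steps": [[0.066,[-0.001,0.002,0],[0,0,0]],[0.066,[0,0,-0.001],[0,0,0.003]],[0.066,[0,0,0],[0,0,0]],[0.066,[0,0,0],[0,0,0]],[0.05,[0,0,0],[0,0,0]],[0.04,[0,0,0],[0,0,0]],[0.031,[0,0,0],[0,0,0]],[0.031,[0,0,0],[0,0,0]]]}}

```text
clock: 16.1
tcp_pos: [0.588, -0.0595, 0.1193]
ee_rot: [[0.977, 0.001, -0.215], [0.215, 0.003, 0.977], [0.002, -1.0, 0.002]]
ft_force: [0.6, 4.8, -3.8]
finger_gap: 0.0317
```

Run:
```python
from h import *
jaw(); plan([.5874,-.0612,.117],102.4,1)
```

```text
clock 16.1 tcp clamp x -80.1 z 0.1193 gap 0.0317364636898153 trig out x -64.3 F 4.57
scene dark pad x 66 [31.2 33.6 38.5] high: [5, 4, 4, 5, 6, 3, 6, 4, 16, 18, 11, 16, 11, 7, 0, 1, 3, 2, 0, 0, 14, 17, 12, 12, 8, 0, 0, 0, 0, 0, 5, 19, 8, 9, 10, 6]
side dark pad x 18 [29.9 32.4 36.4] high: [3, 2, 1, 4, 5, 2, 1, 3, 14, 21, 7, 10, 9, 3, 2, 1, 1, 0, 1, 1, 10, 20, 9, 5, 6, 1, 0, 0, 0, 0, 7, 18, 12, 12, 3, 6]
[-0.001, 0.0023, -0.0016] [-0.0019, 0.0013, 0.0019]
```

Emit:
{"method": "carry_out", "body": {"steps": [[0.066,[-0.001,0.002,0],[0,0,0]],[0.066,[0,0,-0.001],[-0.002,0,0.002]],[0.066,[0,0,0],[0,0,0]],[0.066,[0,0,0],[0,0,0]],[0.05,[0,0,0],[0,0,0]],[0.04,[0,0,0],[0,0,0]],[0.031,[0,0,0],[0,0,0]],[0.031,[0,0,0],[0,0,0]]]}}

```text
clock: 17.2
tcp_pos: [0.5877, -0.0595, 0.1187]
ee_rot: [[0.976, 0.002, -0.217], [0.217, 0.001, 0.976], [0.002, -1.0, 0.0]]
ft_force: [0.9, 3.8, -4.1]
finger_gap: 0.0315
```

Run:
```python
from h import *
jaw(); plan([.5874,-.0612,.117],102.4,1)
```

```text
clock 17.2 tcp clamp x -80.1 z 0.1187 gap 0.03149515043847151 trig out x -64.3 F 3.53
scene dark pad x 66 [41.3 44.2 48.2] high: [4, 5, 5, 6, 3, 4, 7, 5, 4, 4, 6, 6, 6, 18, 16, 15, 10, 15, 8, 1, 0, 0, 0, 0, 0, 15, 12, 13, 12, 9, 4, 17, 8, 10, 8, 6]
side dark pad x 14 [40.2 42.7 44.4] high: [3, 5, 3, 3, 3, 1, 3, 1, 3, 1, 1, 4, 3, 7, 18, 16, 10, 9, 2, 1, 0, 0, 0, 0, 2, 7, 15, 11, 7, 5, 4, 9, 11, 14, 6, 2]
[-0.0007, 0.0017, -0.0016] [-0.0002, 0.0025, 0.0016]
```

Jaw is now about 29.5 mm, about 2.5 mm short of the sleeve. Fourth stroke, stopping part-way.

Emit:
{"method": "carry_out", "body": {"steps": [[0.066,[-0.001,0.002,0],[0,0,0]],[0.066,[0,0,-0.001],[0,0.002,0.002]],[0.066,[0,0,0],[0,0,0]],[0.066,[0,0,0],[0,0,0]],[0.05,[0,0,0],[0,0,0]],[0.042,[0,0,0],[0,0,0]],[0.037,[0,0,0],[0,0,0]],[0.037,[0,0,0],[0,0,0]]]}}

```text
clock: 18.3
tcp_pos: [0.5867, -0.0569, 0.1176]
ee_rot: [[0.976, -0.001, -0.218], [0.218, 0.004, 0.976], [0.0, -1.0, 0.004]]
ft_force: [0.1, -0.2, -1.3]
finger_gap: 0.0372
```

Run:
```python
from h import *
jaw(); plan([.5874,-.0612,.117],102.4,1)
```

```text
clock 18.3 tcp clamp x -77.3 z 0.1176 gap 0.037192224436818334 trig out x -58.7 F -0.18
scene dark pad x 65 [45.7 48.4 52.3] high: [5, 2, 5, 3, 6, 4, 4, 6, 5, 5, 4, 6, 2, 6, 4, 4, 24, 10, 16, 13, 11, 4, 0, 0, 1, 1, 0, 3, 21, 14, 12, 10, 8, 9, 9, 9]
side dark pad x 17 [44.7 48.  52.2] high: [3, 1, 4, 3, 1, 2, 0, 3, 4, 1, 2, 3, 2, 2, 5, 3, 19, 17, 7, 7, 10, 4, 2, 0, 0, 0, 0, 3, 15, 14, 11, 7, 9, 11, 8, 5]
[-0.0003, 0.0006, -0.0044] [-0.0039, 0.0038, 0.0002]
```

Pad is just touching, with only about 1.5 mm of push. Full squeeze can add about 6 mm at most, so I'll squeeze on slowly.

Emit:
{"method": "carry_out", "body": {"steps": [[0.035,[0,0,0],[0,0,0]],[0.033,[0,0,0],[0,0,0]],[0.031,[0,0,0],[0,0,0]],[0.031,[0,0,0],[0,0,0]],[0.031,[0,0,0],[0,0,0]]]}}

```text
clock: 19.02
tcp_pos: [0.5874, -0.0595, 0.1182]
ee_rot: [[0.976, 0.001, -0.216], [0.216, 0.001, 0.976], [0.001, -1.0, 0.001]]
ft_force: [0.7, -4.4, 1.9]
finger_gap: 0.0317
```

Run:
```python
from h import *
jaw(); plan([.5874,-.0612,.117],102.4,1)
```

```text
clock 19.025 tcp clamp x -80.0 z 0.1182 gap 0.031654103027502586 trig out x -64.1 F -4.47
scene dark pad x 65 [46.1 48.2 52.9] high: [8, 5, 5, 4, 7, 4, 5, 6, 6, 5, 5, 5, 4, 5, 3, 6, 4, 4, 23, 15, 13, 13, 12, 5, 0, 0, 1, 2, 23, 13, 11, 9, 10, 9, 9, 10]
side dark pad x 10 [46.6 47.3 50.7] high: [1, 3, 4, 2, 3, 4, 2, 2, 3, 3, 1, 1, 3, 4, 3, 1, 3, 4, 18, 18, 7, 5, 8, 6, 1, 0, 0, 5, 19, 9, 6, 7, 10, 10, 4, 5]
[-0.0003, 0.0012, -0.0017] [-0.0012, 0.0011, 0.0011]
```

Pad push is about 5.3 mm (head-to-pad spacing fell from 22.7 to 17.4 mm). About 1.5–2 mm more brings it to half-way.

Emit:
{"method": "carry_out", "body": {"steps": [[0.03,[0,0,0],[0,0,0]],[0.0285,[0,0,0],[0,0,0]],[0.0285,[0,0,0],[0,0,0]],[0.0285,[0,0,0],[0,0,0]],[0.0285,[0,0,0],[0,0,0]]]}}

```text
clock: 19.75
tcp_pos: [0.5875, -0.0601, 0.1183]
ee_rot: [[0.977, 0.001, -0.215], [0.215, 0.001, 0.977], [0.001, -1.0, 0.001]]
ft_force: [0.8, -5.0, 3.1]
finger_gap: 0.0299
```

Run:
```python
from h import *
jaw()
c=dict(np.load('sideJ.npz')); a=c['color'][220:320,270:400]; b=dict(np.load('sceneJ.npz'))['color'][215:315,300:460]
cv2.imwrite('pics/fin.png',np.hstack([cv2.resize(b,(480,300),interpolation=2),cv2.resize(a,(320,300),interpolation=2)])[:,:,::-1])
```

```text
clock 19.75 tcp clamp x -80.6 z 0.1183 gap 0.029937915176971166 trig out x -65.6 F -5.05
scene dark pad x 66 [46.3 48.1 53. ] high: [6, 4, 4, 6, 4, 6, 5, 5, 6, 5, 5, 5, 5, 5, 6, 4, 4, 3, 16, 19, 14, 13, 13, 9, 1, 0, 0, 1, 21, 15, 10, 12, 11, 8, 8, 10]
side dark pad x 8 [46.9 47.8 51.3] high: [1, 5, 4, 2, 1, 3, 0, 5, 4, 2, 3, 3, 1, 2, 3, 0, 4, 3, 6, 20, 17, 4, 10, 4, 1, 0, 1, 3, 16, 10, 8, 4, 6, 15, 8, 5]
```

View pics/fin.png

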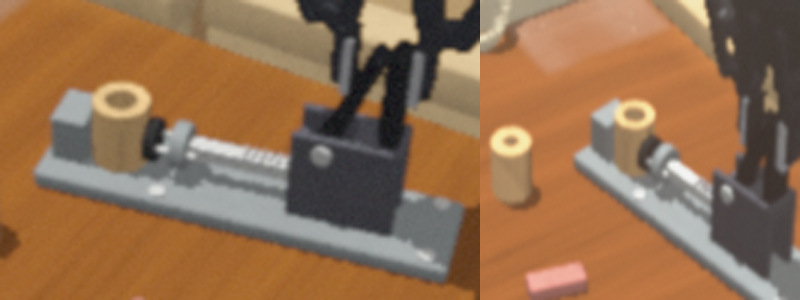

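Emit:
{"method": "carry_out", "body": {"steps": [[0.0275,[0,0,0],[0,0,0]],[0.0275,[0,0,0],[0,0,0]],[0.0275,[0,0,0],[0,0,0]],[0.0275,[0,0,0],[0,0,0]],[0.0275,[0,0,0],[0,0,0]],[0.0275,[0,0,0],[0,0,0]]]}}

```text
clock: 20.6
tcp_pos: [0.5875, -0.0601, 0.1183]
ee_rot: [[0.977, 0.001, -0.215], [0.215, 0.001, 0.977], [0.001, -1.0, 0.001]]
ft_force: [1.0, -4.6, 2.1]
finger_gap: 0.0297
```

Run:
```python
from h import *
from rig import status
jaw(); print(status.get_state()['ft_force'])
for n in ('scene','side'):
    c=dict(np.load(n+'J.npz')); W=world(c); z=W[...,2]
    r=np.hypot(W[...,0]-.554,W[...,1]-.088); m=(r<.023)&(z>.05)&(z<.075); p=W[m]
    print(n,m.sum(),np.percentile(p[:,2],[5,50,95]).round(4),cv2.minEnclosingCircle((p[:,:2]*1000).astype(np.float32)))
```

```text
clock 20.6 tcp clamp x -80.6 z 0.1183 gap 0.02969498128964298 trig out x -65.7 F -4.75
scene dark pad x 67 [46.2 48.2 52.6] high: [4, 5, 5, 5, 5, 6, 5, 5, 4, 6, 4, 7, 5, 4, 5, 3, 6, 7, 14, 21, 12, 12, 13, 11, 0, 0, 0, 2, 22, 12, 11, 14, 8, 10, 9, 9]
side dark pad x 7 [45.4 47.4 53.1] high: [2, 3, 2, 1, 3, 2, 2, 2, 2, 3, 3, 1, 3, 4, 2, 1, 4, 0, 10, 19, 10, 11, 7, 4, 2, 0, 0, 3, 11, 18, 6, 5, 10, 10, 5, 10]
[ 1.12104429 -5.1650473   2.64902706]
scene 204 [0.0507 0.0564 0.0585] ((554.1751708984375, 87.95873260498047), 19.26377296447754)
side 135 [0.0508 0.0551 0.0582] ((556.2962646484375, 86.9818115234375), 20.498432159423828)
```

The gap has settled at 29.7 mm, close to full squeeze. Two estimates of pad push agree: head against pad gives about 6.2 mm, and total jaw travel gives about 6.5 mm. The sleeve top is still at 56 mm. Handing in.

```bash
python3 -c "
from rig import robot; print(robot.hand_in())"
```

```text
the job is handed in; nothing more can be done
None
```

I slid the wide-bore sleeve fully down onto the gauge pin and let it go. Then I pumped the trigger four times and handed in at 20.6 s with the trigger still squeezed; no verdict is reported.

**Last checks**
- **Sleeve on pin:** its top was at about 56 mm in both camera views, which matches fully seated. It was within about 2 mm of the pin axis, which is also the calibration limit.
- **Trigger:** the finger opening settled at 29.7 mm although I commanded 27.5 mm, so the trigger was close to full squeeze.
- **Pad push:** I estimated 6.2 mm from the scene camera and about 6.5 mm from total jaw travel, in the allowed 5 to 10.5 mm. The side camera has few pixels on the pad and gave a lower 4.6 to 5.1 mm, at or below the lower limit. I trusted the other two.
- **Narrow sleeve, glue stick, eraser:** I never touched them. The last picture shows the narrow sleeve standing and the eraser on the desk; the glue stick was out of view.

**Did not go as planned:** while squeezing, the gripper crept until the other finger rested on the fixed handle, with about 5 N net on the wrist. I did not measure the contact forces at the pad or the trigger.

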